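# Change over to the next sample tube

### The job

We are done with the short wide tube in the rack: press its flip cap fully shut, and file the loose thin-layer plate from its stand down into the one empty slot of the grey plate rack, upright, centred and all the way in. After the short tube is shut, flick the tall slim tube's cap open until it stands upright or leans back; the two must never be open together. Leave the two middle-height tubes shut and do not disturb the bottle, beaker and jar.

Things in the scene. Friction and masses are not known exactly. Their poses are not given: they have to be found in the camera images.
- short_cap (a joint): Hinge angle (rad) of the short tube's cap: 0 = shut flat on the rim, 1.57 = upright, 2.1 = stop, leaning back. Starts open. The stiff hinge (friction 0.12 N m, about 1.5 N at the tab) stays where it is left; no latch or spring.
- short_hinge (a point): Fixed point on the hinge line of the short wide (60 mm across) tube's flip cap, at the height of the tube's rim (100 mm above the bench). Its -x axis points level from the hinge across the tube's mouth towards the side where the tab lies when shut, y runs along the hinge line, z is up.
- short_tab (a point): Pinch point on the thumb tab of the short tube's blue cap (all four caps are alike in colour); turns with the cap. The cap is a disc 66 mm across, 10 mm thick, centred 35 mm from the hinge line; the tab juts 34 mm beyond it, 14 mm wide (along the hinge line), 8 mm thick. The point is in mid-thickness, 15 mm inside the tab's free end: when shut, 87 mm along the hinge point's -x and 5 mm above it.
- tall_cap (a joint): Hinge angle (rad) of the tall tube's cap, as for the short one (same stiff hinge, same stop). Starts shut (0).
- tall_hinge (a point): Fixed point on the hinge line of the tall slim (34 mm across) tube's flip cap, at the height of the tube's rim (135 mm above the bench). Its -x axis points level from the hinge across the tube's mouth towards the side where the tab lies when shut, y runs along the hinge line, z is up.
- tall_tab (a point): The same on the tall tube's cap: disc 40 mm across, 10 mm thick, centred 22 mm from the hinge line; tab juts 34 mm beyond it, 14 mm wide, 8 mm thick. The point is in mid-thickness, 15 mm inside the tab's free end: when shut, 61 mm along the hinge point's -x and 5 mm above it.
- mid_a_cap (a joint): Cap angle (rad) of one of the two middle-height tubes (46 mm across, rim 115 mm above the bench, same tab); starts shut (0) and must stay so.
- mid_b_cap (a joint): Cap angle (rad) of the other middle-height tube; starts shut (0) and must stay so.
- mid_a_hinge (a point): Hinge point of one middle-height tube at its rim, axes as for the other hinge points; its shut cap reaches 88 mm along -x and 10 mm above this point.
- mid_b_hinge (a point): Hinge point of the other middle-height tube, as above. The four tubes are held firmly, in any order, in a fixed row 85 mm apart in an aluminium rack (90 by 340 mm).
- plate_centre (a point): Centre (half-way up) of the loose white plate: 100 mm long (its x), 5 mm thick (its y), 118 mm tall in all: a panel 84 mm tall with a lifting tab 26 mm wide and 34 mm tall in the middle of its top edge. About 100 g. It stands in a one-slot steel stand, its foot 8 mm above the bench, and may lean a few degrees. Either way round will do.
- free_slot (a point): Middle of the floor of the empty slot in the grey plate rack, 8 mm above the bench; x along the slot, y across it, z up. Slots (rack and stand alike) are 7 mm wide, 110 mm long, with straight walls up to 30 mm above the bench and V-shaped lead-ins between ridges 36 mm above it.
- plate_rack: Fixed grey plate rack, 110 by 113 mm, origin at the centre of its underside; five slots along its x, 20 mm apart in y. Four hold fixed plates of the same size, with 26 mm wide tabs at their +x ends, centred 37 mm from the middle; seated panels reach 92 mm and tabs 126 mm above the bench.
- bottle: Bystander: amber bottle 64 mm across, 150 mm tall; origin at the centre of its underside.
- beaker: Bystander: glass beaker 76 mm across, 90 mm tall; origin at the centre of its underside.
- jar: Bystander: glass jar 64 mm across, 80 mm tall; origin at the centre of its underside.
Things that resemble listed ones, but are neither listed nor needed, are in the scene too. Leave any brown or red look-alike of the part that bears plate_centre alone.

How it is judged (in metres and radians):
On the way, in this order (a step that is already met when the one before it is completed fails the run):
1. the short tube's cap is fully shut while the tall tube's is still shut (value of joint short_cap below 0.06 rad and value of joint tall_cap below 0.15 rad), for 0.2 s.
2. the tall tube's cap is open (value of joint tall_cap above 1.4 rad), for 0.2 s.
At the end, for the whole second after the job is handed in: Short cap shut (below 0.06 rad), tall cap open beyond 1.4 rad, middle caps shut (below 0.1 rad); the plate at rest on the floor of the empty slot (within 3.5 mm), within 15 mm of its middle lengthwise and 9 mm across, upright within 0.15 rad, along it within 0.12 rad (value of joint short_cap below 0.06 rad and value of joint tall_cap above 1.4 rad and value of joint each of mid_a_cap, mid_b_cap below 0.1 rad and x of plate_centre in the frame of free_slot between -0.015 and 0.015 m and y of plate_centre in the frame of free_slot between -0.009 and 0.009 m and z of plate_centre in the frame of free_slot between 0.054 and 0.0625 m and angle between plate_centre's own z axis and vertical below 0.15 rad and angle between the x axis of plate_centre and the x axis of free_slot, either way round below 0.12 rad and linear speed of plate below 0.02 m/s); the robot touches nothing.
It fails at once if both the short and the tall tube are open together (value of joint each of short_cap, tall_cap above 0.15 rad).
It fails at once if a middle-height tube's cap is opened (value of joint any of mid_a_cap, mid_b_cap above 0.2 rad).
It fails at once if the bottle is knocked or moved (distance of bottle from where it was at the start of the episode above 0.03 m or angle between bottle's own z axis and vertical above 0.5 rad).
It fails at once if the beaker is knocked or moved (distance of beaker from where it was at the start of the episode above 0.03 m or angle between beaker's own z axis and vertical above 0.5 rad).
It fails at once if the jar is knocked or moved (distance of jar from where it was at the start of the episode above 0.03 m or angle between jar's own z axis and vertical above 0.5 rad).
It also fails if it takes over 72 s, if anything falls off the work surface, if the arm or the gripper's body presses on something with over 40 N, if the wrist force passes 120 N, or if a joint passes its speed limit or range.

### The arm

A 7-joint arm with a two-finger parallel gripper is mounted at the origin on the work surface. World frame = base frame: x ahead of the robot, y to its left, z up, the work surface at z = 0. Lengths are in mm, angles in rad, forces in N, time in s.
With the tool pointing down it reaches from about 400 to 875 mm from the base axis. Payload 4.4 kg.
Tool frame: the origin (TCP) lies at the very end of the fingers, on their centre line; the grasp point (between the pads) lies 19 mm behind it; y points along the fingers, x is the direction in which the jaws open and shut, and the axes are right-handed (so a half turn about y gives the same grasp; the last joint's range is limited). The gripper opens to 85 mm and grips with 20 to 120 N. Pads are 22 mm wide; open, the fingers measure 114 mm over their backs; the gripper's body (76 mm by 85 mm) begins 54 mm behind the grasp point. The pads swing forward as they close: fully open they stand 13 mm farther back than shut.
Start: joints at [1.07, 0.628, 0.038, 1.517, -0.027, 0.996, -0.02], TCP at [273.827, -589.522, 231.313] pointing down, gripper open.
Joint ranges: [-3.06, 3.06], [-0.37, 2.12], [-1.25, 1.32], [0.18, 2.47], [-1.1, 4.24], [0.23, 1.98], [-2.94, 2.94]. Speed limits (rad/s): [2.57, 2.57, 3.14, 3.14, 3.14, 3.14, 3.14].

### API

Orientations are given as [roll, pitch, yaw] about the fixed x, y, z axes, in that order (R = Rz(yaw) Ry(pitch) Rx(roll)).
In Python, from cell import readout, eyes, finish_job gives the robot as it stands. The module is installed in compiled form; this text tells all that it offers.
- The arm moves only by the tool apply_moves, never from a script. Its argument "commands" is a list that holds one entry, the list of rows, each a list of 6 numbers: the shift along the tool's x, y, z in units of 0.04 m (1.0 is 0.04 m), then the turn, a rotation vector about the tool's x, y, z in units of 5 degrees (1.0 is 5 degrees). A call has 1 to 8 rows; each row shifts and turns the pose as measured when the row begins, along the tool's axes as they then stand; what a row does not reach is not made up. A row lasts 1/12 s, in which the tool goes at most 41.7 mm and 7.16 degrees, less where a joint would pass 70% of its speed; a pose out of reach is approached as far as the arm can. A call with a number of a shift or a turn outside -1 to 1 is refused whole. A call with a gripper value outside its range is refused whole. "claw" is the finger opening in mm, from 0 to 85.4, set as the call begins (left out, the last holds). The fingers move at their own pace and stop on an object; the grip force is fixed at half the most. Time passes only in rows, so rows that do not move let the fingers close. It gives the time, the measured TCP pose, the force and the opening at its end, in the units of the state.
- readout.read_state(): the state, without advancing time (a new reading comes with each control period).
- eyes.get_image(name): name is "scene" or "top" or "wrist"; returns a dict with "image" (400x640x3 uint8, red, green, blue), "mtx" (3x3 intrinsics, pixels), "rvec" (rotation vector, rad) and "tvec" (3), from world to camera coordinates, as OpenCV has them. Camera axes: x right, y down, z forward; pixel columns grow to the right and rows downward; lengths in mm; the calibration is good to about 2 mm. The wrist camera is an equidistant fisheye: a pixel r from the principal point sees the ray r / f radians off the axis. A picture is of the moment at which its call begins. There is no depth.
- finish_job(): hands the job in, once; it reports no verdict.
The state is a dict: "clock": time; "qpos": joint angles; "qd": joint speeds; "tau": joint torques, N m; "eef_pos": TCP position; "tool_rot": TCP orientation; "force": force on the tool from outside, world axes, zero at the start; "torque": the same for the moment, N m; "width": finger opening in mm.
Only numpy, scipy, OpenCV 4.12 (cv2) and the standard library are available. Lean on these libraries where they do the work, as an engineer would, in place of code of your own. Each camera call takes 0.05 s, during which the arm holds its last target. There are 200 camera calls.

## Working session

There is one attempt and no reset: what is moved stays moved. The work goes in short steps, Python scripts to look and compute and a tool call to move; the robot and the scene stay as the last step left them, time stands still between calls to the robot, and variables do not carry over. Pictures are saved under pics/ and viewed, about 8 in all and at most 12, crops included, and the job is handed in when it is done.

Besides the shell and the picture viewer there is one more tool, called after ">>>" in YAML: its name, and indented under it one key for each argument. apply_moves: Moves the arm, as the interface text tells. Shifts and turns lie within -1 to 1; 1 stands for 0.04 m of shift or 5 degrees of turn. Its arguments: {"type":"object","properties":{"commands":{"type":"array"},"claw":{"type":"number"}},"required":["commands"]}

```bash
mkdir -p pics
cat > h.py <<'E'
import numpy as np, cv2
from scipy.spatial.transform import Rotation as Ro
from cell import readout, eyes, finish_job
def snap(n,f):
    d=eyes.get_image(n); cv2.imwrite(f'pics/{f}.png',d['image'][:,:,::-1]); np.savez(f'pics/{f}.npz',**d); return d
def load(f): return dict(np.load(f'pics/{f}.npz'))
def ray(d,u,v,fish=False):
    K=d['mtx'];R=cv2.Rodrigues(d['rvec'])[0];t=np.ravel(d['tvec'])
    x=np.array([(u-K[0,2])/K[0,0],(v-K[1,2])/K[1,1]])
    if fish:
        r=np.hypot(*x); c=np.array([*(x/r*np.sin(r)),np.cos(r)]) if r>0 else np.array([0,0,1.])
    else: c=np.array([*x,1.])
    return -R.T@t, R.T@(c/np.linalg.norm(c))
def onz(d,u,v,z,fish=False):
    o,r=ray(d,u,v,fish); return o+r*(z-o[2])/r[2]
def proj(d,P,fish=False):
    R=cv2.Rodrigues(d['rvec'])[0];t=np.ravel(d['tvec']);K=d['mtx']
    c=R@np.asarray(P,float)+t
    if fish:
        a=np.arctan2(np.hypot(c[0],c[1]),c[2]); n=c[:2]/np.hypot(c[0],c[1])*a
    else: n=c[:2]/c[2]
    return np.array([K[0,0]*n[0]+K[0,2],K[1,1]*n[1]+K[1,2]])
def tri(*rays):
    A=np.zeros((3,3));b=np.zeros(3)
    for o,r in rays: M=np.eye(3)-np.outer(r,r);A+=M;b+=M@o
    return np.linalg.solve(A,b)
def st():
    s=readout.read_state(); return s
def delta(p,rpy=None):
    """units to go to TCP pos p (mm), orientation rpy"""
    s=st();R=Ro.from_euler('xyz',s['tool_rot']);
    a=R.inv().apply(np.array(p)-s['eef_pos'])/40
    b=np.zeros(3) if rpy is None else np.degrees((R.inv()*Ro.from_euler('xyz',rpy)).as_rotvec())/5
    return np.round(a,3),np.round(b,3)
E
python3 - <<'E'
from h import *
s=st();print(s)
print(Ro.from_euler('xyz',s['tool_rot']).as_matrix().round(3))
for n in('scene','top'):
    d=snap(n,n+'0');print(n,d['mtx'].tolist(),ray(d,320,200))
E
```

```text
{'clock': 0.0, 'qpos': array([ 1.07024367,  0.6293145 ,  0.03846644,  1.51841417, -0.02699345,
        0.99632322, -0.02001005]), 'qd': array([ 0.0003627 ,  0.00146772,  0.00025884,  0.00051863,  0.00075252,
        0.00104315, -0.00097928]), 'tau': array([ 1.05508570e-03, -5.63378727e+01,  1.22606557e+00, -1.93445259e+01,
        1.08968068e-02,  1.04820920e-02,  7.54333342e-07]), 'eef_pos': array([ 273.50498743, -588.93335672,  230.39529979]), 'tool_rot': array([-1.57084138,  0.00194003, -1.13607106]), 'force': array([ 0.58000941,  0.60078342, -0.1304988 ]), 'torque': array([-0.00013895,  0.00761291, -0.03153333]), 'width': 85.48060932155657}
[[ 0.421 -0.001  0.907]
 [-0.907  0.002  0.421]
 [-0.002 -1.    -0.   ]]
scene [[482.67892521875586, 0.0, 317.29284989458097], [0.0, 482.67892521875586, 198.57355568020392], [0.0, 0.0, 1.0]] (array([1515.6404739 , -114.74456373,  735.85033609]), array([-0.82343182,  0.12016919, -0.55454431]))
top [[453.33723151226934, 0.0, 328.66977683840895], [0.0, 453.33723151226934, 202.07368832864074], [0.0, 0.0, 1.0]] (array([ 333.52801213,   44.31329761, 1260.48173385]), array([ 0.20454568, -0.00692273, -0.97883254]))
```

View pics/top0.png

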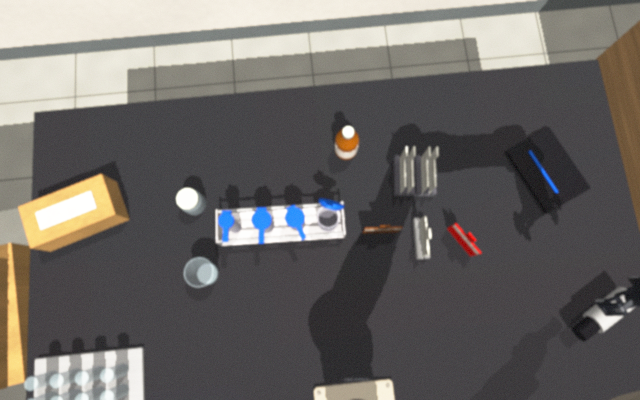

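View pics/scene0.png

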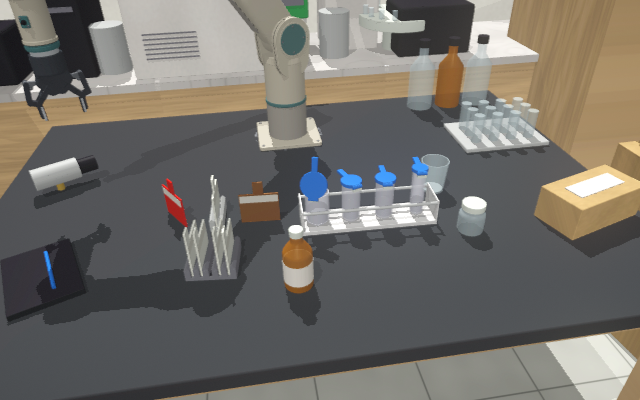

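Run:
```python
import cv2
a=cv2.imread('pics/top0.png')[135:275,205:485]
cv2.imwrite('pics/c1.png',cv2.resize(a,None,fx=2.85,fy=2.85,interpolation=cv2.INTER_CUBIC))
b=cv2.imread('pics/scene0.png')[145:285,155:455]
cv2.imwrite('pics/c2.png',cv2.resize(b,None,fx=2.66,fy=2.66,interpolation=cv2.INTER_CUBIC))
```

```text
(no output)
```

View pics/c1.png

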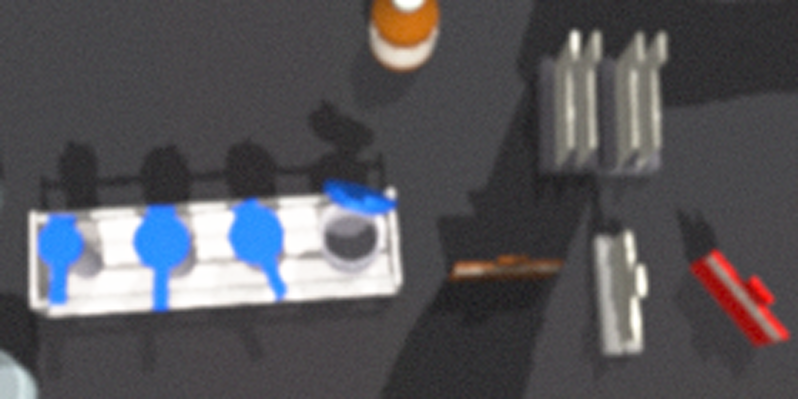

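View pics/c2.png

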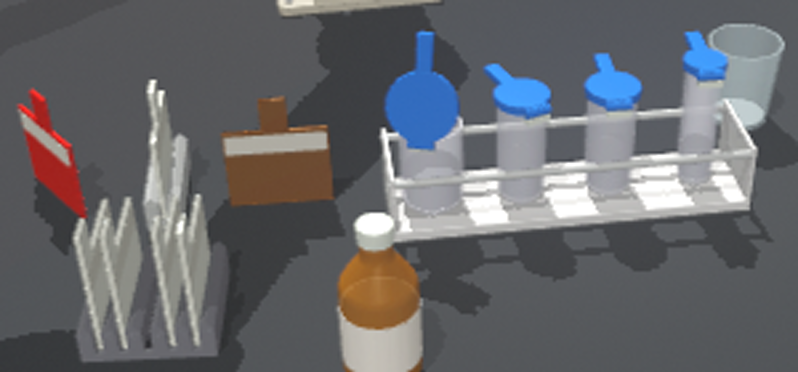

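Run:
```python
from h import *
t=load('top0');s=load('scene0')
T=lambda u,v,z: onz(t,205+u/2.85,135+v/2.85,z)[:2].round(1)
S=lambda u,v: ray(s,155+u/2.66,145+v/2.66)
TR=lambda u,v:ray(t,205+u/2.85,135+v/2.85)
for n,a in dict(tall=(61,241,145),talltab=(59,303,144),m1=(162,240,125),m1t=(161,310,124),m2=(257,233,125),m2t=(281,298,124),short=(350,235,100),shcapL=(322,184,135),shcapR=(396,206,135),plA=(617,236,92),plB=(632,352,92),pltab=(641,280,126),rkBL=(541,170,36),rkTL=(541,60,36),rkBR=(660,172,36),bottle=(408,2,150)).items(): print(n,T(*a))
print('short tab end tri', tri(TR(328,186),S(425,35)), 'plate tab tri',tri(TR(641,280),S(152,85)))
# short cap disc: in scene, disc centre (422,108), bottom (422,148), tabend (425,33)
```

```text
tall [540.9 273.1]
talltab [486.9 278.2]
m1 [536.3 187.9]
m1t [474.3 193.5]
m2 [534.  103.3]
m2t [474.1  87.4]
short [527.9  20.5]
shcapL [570.4  41.3]
shcapR [543.8 -22. ]
plA [ 503.3 -223.2]
plB [ 397.  -221.4]
pltab [ 457.1 -230.9]
rkBL [ 583.4 -171.9]
rkTL [ 693.8 -186.6]
rkBR [ 569.6 -286.7]
bottle [726.6 -52.5]
short tab end tri [552.53025103  26.51750176 203.01682221] plate tab tri [ 457.15479014 -230.04833315  125.90916633]
```

>>> apply_moves:
  commands:
    - [[0, -0.5, 0, 0, 1, 0], [0, -0.5, 0, 0, 1, 0], [0, -0.5, 0, 0, 1, 0], [0, -0.5, 0, 0, 1, 0], [0, -0.5, 0, 0, 1, 0], [-1, 0, 0.4, 0, 0, 0], [-1, 0, 0.4, 0, 0, 0], [-1, 0, 0.4, 0, 0, 0]]
  claw: 30

```text
clock: 0.77
eef_pos: [316.2, -477.2, 329.3]
tool_rot: [-1.581, 0.004, -1.612]
force: [1.5, -0.7, -0.4]
width: 30.0
```

>>> apply_moves:
  commands:
    - [[-1, 0, 0.5, 0, 0, 0], [-1, 0, 0.5, 0, 0, 0], [-1, 0, 0.5, 0, 0, 0], [-1, 0, 0.4, 0, 0, 0], [-1, 0, 0.4, 0, 0, 0], [-1, 0, 0.4, 0, 0, 0], [0, 0, 0, 0, 0, 0]]

```text
clock: 1.35
eef_pos: [429.8, -241.2, 327.9]
tool_rot: [-1.581, 0.011, -1.602]
force: [0.2, 1.3, 0.4]
width: 30.0
```

Run:
```python
from h import *
s=st();print(s['clock'],s['eef_pos'],s['tool_rot'],s['qpos'].round(2))
d=snap('wrist','w1');print(d['mtx'].round(1).tolist(),ray(d,320,200,True),proj(d,[457,-230,126],True),proj(d,[635,-232,36],True))
```

```text
1.35 [ 429.84623897 -241.18636181  327.94206385] [-1.58119493  0.01141633 -1.6022277 ] [ 0.39  0.3   0.09  1.8  -0.04  1.06 -1.11]
[[309.7, 0.0, 319.0], [0.0, 309.7, 197.8], [0.0, 0.0, 1.0]] (array([ 507.72641931, -246.41781262,  470.16046179]), array([-0.31941039,  0.01771394, -0.9474509 ])) [309.22494558 144.94718297] [308.99681317  11.31088924]
```

View pics/w1.png

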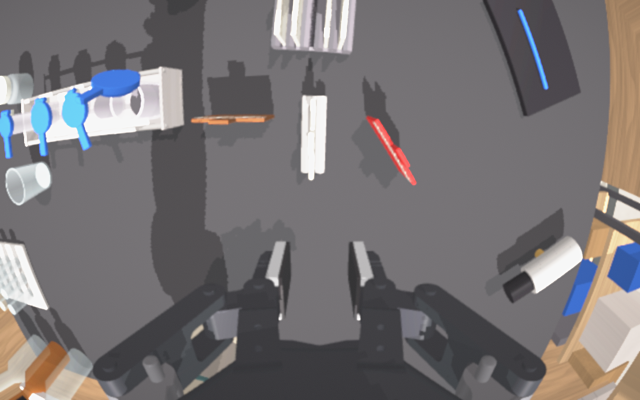

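Run:
```python
import cv2,numpy as np
a=cv2.imread('pics/w1.png')
A=cv2.resize(a[0:190,265:365],None,fx=3,fy=3,interpolation=cv2.INTER_CUBIC)
B=cv2.resize(a[55:170,0:190],None,fx=2.6,fy=2.6,interpolation=cv2.INTER_CUBIC)
C=np.zeros((570,794,3),np.uint8);C[:,:300]=A;C[:B.shape[0],300:]=B[:,:494]
cv2.imwrite('pics/c3.png',C)
```

```text
(no output)
```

View pics/c3.png

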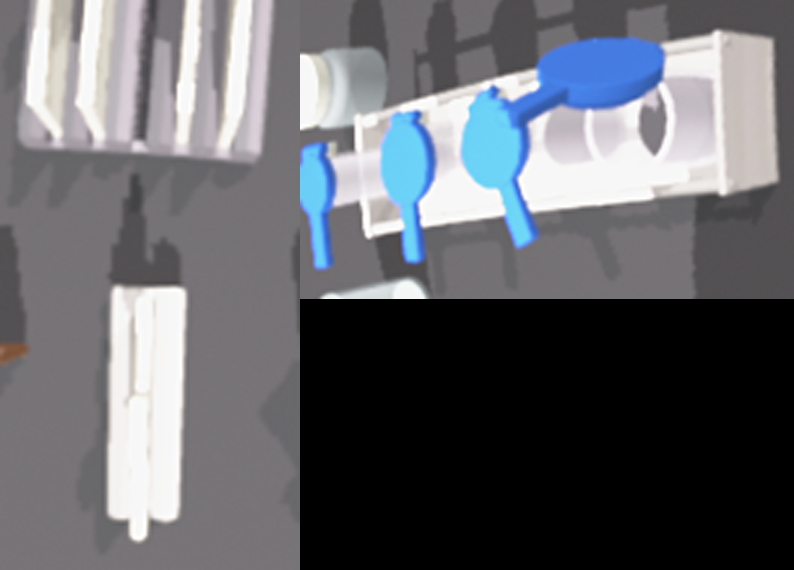

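Run:
```python
from h import *
w=load('w1')
f=lambda P:((proj(w,P,True)-[265,0])*3).round(0)
for P in ([507,-222,92],[407,-222,92],[470,-222,92],[444,-222,92],[470,-222,126],[444,-222,126],[457,-222,8]): print(P,f(P))
W=lambda u,v,z: onz(w,265+u/3,v/3,z,True)[:2].round(1)
print('tab?',W(138,540,126),W(139,395,126),'paneltop',W(143,293,92),W(142,390,92),W(138,540,92))
print('stand',W(110,287,36),W(186,287,36),W(108,520,36),W(182,520,36))
print('rack front',W(140,148,36),W(22,145,36),W(260,160,36),'free slot',W(146,10,30),W(139,140,30))
print('fixed plate front-bottom ends',W(55,138,36),W(95,138,36),W(182,142,36),W(225,150,36))
X=lambda u,v,z: onz(w,(u-300)/2.6,55+v/2.6,z,True)[:2].round(1)
print('tall',X(317,150,145),X(321,262,144),'m1',X(410,115,125),X(413,258,124),'m2',X(525,240,124),X(492,92,125))
print('short mouth',X(632,120,100))
R=lambda u,v: ray(w,(u-300)/2.6,55+v/2.6,True)
t=load('top0');s=load('scene0')
S=lambda u,v: ray(s,155+u/2.66,145+v/2.66)
TR=lambda u,v:ray(t,205+u/2.85,135+v/2.85)
print('tab end',tri(R(512,112),S(425,35)),tri(R(512,112),S(425,35),TR(328,186)),'disc',tri(R(600,72),S(422,106)),'hingeknob',tri(R(660,70),S(422,146)))
```

```text
[507, -222, 92] [112. 302.]
[407, -222, 92] [122. 541.]
[470, -222, 92] [115. 392.]
[444, -222, 92] [118. 454.]
[470, -222, 126] [110. 401.]
[444, -222, 126] [113. 470.]
[457, -222, 8] [127. 401.]
tab? [ 416.3 -230.4] [ 471.9 -232.9] paneltop [ 510.  -234.7] [ 470.4 -232.9] [ 407.2 -228.8]
stand [ 513.7 -217.9] [ 512.5 -252.8] [ 402.8 -212.2] [ 401.7 -247.8]
rack front [ 578.7 -233.9] [ 583.6 -179.7] [ 571.8 -288.5] free slot [ 648.9 -238.7] [ 583.6 -233.4]
fixed plate front-bottom ends [ 585.8 -195.1] [ 584.6 -213.5] [ 580.9 -253.1] [ 576.7 -272.6]
tall [560.  260.3] [489.2 276.6] m1 [563.3 174.8] [478.3 191.2] m2 [477.7  84.3] [561.4  97.2]
short mouth [530.9  15.8]
tab end [539.22637508  17.09376692 195.14102619] [546.17438912  24.73981287 195.16768916] disc [555.38026146  10.71368081 133.54569108] hingeknob [554.94282287   6.98238931  88.62002865]
```

Run:
```python
from h import *
print(delta([458,-232,200],[-1.5708,0,-1.625]))
```

```text
(array([-0.323,  3.193,  0.773]), array([ 0.134,  0.226, -0.096]))
```

>>> apply_moves:
  commands:
    - [[-0.08, 0.8, 0.19, 0.13, 0.23, -0.1], [-0.08, 0.8, 0.19, 0, 0, 0], [-0.08, 0.8, 0.19, 0, 0, 0], [-0.08, 0.8, 0.19, 0, 0, 0], [0, 0, 0, 0, 0, 0]]
  claw: 30

```text
clock: 1.82
eef_pos: [460.5, -238.4, 198.0]
tool_rot: [-1.564, -0.008, -1.628]
force: [-0.3, 0.0, -0.2]
width: 29.8
```

Run:
```python
from h import *
d=snap('wrist','w2')
print(delta([458,-232,97],[-1.5708,0,-1.625]))
a=cv2.imread('pics/w2.png')
cv2.imwrite('pics/c4.png',cv2.resize(a[0:300,160:480],None,fx=2,fy=2))
```

```text
(array([-0.213,  2.586, -0.102]), array([-0.1  , -0.05 ,  0.105]))
```

View pics/c4.png

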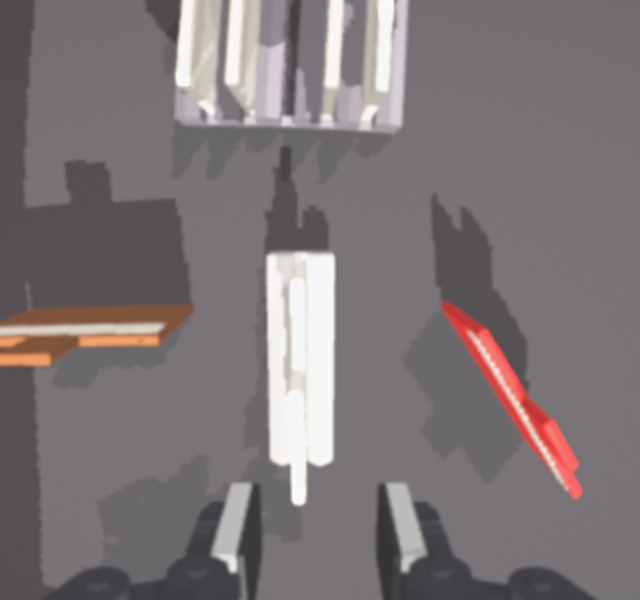

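Run:
```python
from h import *
w=load('w2')
W=lambda u,v,z: onz(w,160+u/2,v/2,z,True)[:2].round(1)
print('panel',W(298,280,92),W(298,503,92),'tab',W(297,393,126),W(298,400,110),W(299,450,126))
print('stand',W(267,254,36),W(334,254,36),W(270,463,36),W(332,463,36))
print('rack',W(178,122,36),W(402,128,36),'slot',W(291,20,30),W(287,120,30),W(290,120,8))
```

```text
panel [ 507.6 -235.1] [ 408.3 -228.3] tab [ 470.4 -233.1] [ 462.7 -232.5] [ 448.  -232.3]
stand [ 515.2 -219. ] [ 513.1 -251.8] [ 404.7 -211.7] [ 402.7 -245. ]
rack [ 585.2 -179.5] [ 574.4 -288.4] slot [ 634.6 -237.7] [ 581.8 -232.7] [ 584.9 -233.6]
```

>>> apply_moves:
  commands:
    - [[-0.2, 0.65, -0.08, -0.1, 0.1, 0.1], [0, 0.65, 0, 0, 0, 0], [0, 0.65, 0, 0, 0, 0], [0, 0.62, 0, 0, 0, 0], [0, 0, 0, 0, 0, 0]]
  claw: 30

```text
clock: 2.28
eef_pos: [461.7, -241.7, 104.2]
tool_rot: [-1.558, -0.009, -1.646]
force: [-1.2, 0.2, -0.3]
width: 29.7
```

Run:
```python
from h import *
print(delta([458,-232.4,97],[-1.5708,0,-1.635]))
```

```text
(array([-0.227,  0.177, -0.111]), array([-0.149, -0.126,  0.108]))
```

>>> apply_moves:
  commands:
    - [[-0.23, 0, -0.1, -0.15, -0.12, 0.1], [0, 0.15, 0, 0, 0, 0], [0, 0, 0, 0, 0, 0]]
  claw: 30

```text
clock: 2.53
eef_pos: [459.6, -235.2, 102.9]
tool_rot: [-1.567, -0.003, -1.638]
force: [0.6, -0.2, 1.2]
width: 30.0
```

Run:
```python
from h import *
print(delta([458,-232.4,97],[-1.5708,0,-1.635]))
```

```text
(array([-0.068,  0.146, -0.045]), array([-0.046, -0.033,  0.038]))
```

>>> apply_moves:
  commands:
    - [[-0.1, 0.18, -0.06, -0.06, -0.03, 0.05], [-0.02, 0.08, 0, 0, 0, 0], [0, 0, 0, 0, 0, 0]]
  claw: 30

```text
clock: 2.78
eef_pos: [459.7, -231.1, 95.4]
tool_rot: [-1.566, -0.001, -1.635]
force: [0.5, 0.1, -0.5]
width: 29.9
```

>>> apply_moves:
  commands:
    - [[0, 0, 0, 0, 0, 0], [0, 0, 0, 0, 0, 0], [0, 0, 0, 0, 0, 0], [0, 0, 0, 0, 0, 0], [0, 0, 0, 0, 0, 0]]
  claw: 0

```text
clock: 3.2
eef_pos: [460.0, -230.9, 96.0]
tool_rot: [-1.565, -0.001, -1.634]
force: [-0.3, -0.3, -1.5]
width: 3.8
```

>>> apply_moves:
  commands:
    - [[0, 0, 0, 0, 0, 0], [0, -0.3, 0, 0, 0, 0], [0, -0.8, 0, 0, 0, 0], [0, -0.8, 0, 0, 0, 0], [0, -0.8, 0, 0, 0, 0], [0, -0.8, 0, 0, 0, 0], [0, 0, 0, 0, 0, 0]]
  claw: 0

```text
clock: 3.78
eef_pos: [456.9, -230.1, 238.7]
tool_rot: [-1.574, 0.002, -1.635]
force: [1.2, -0.4, -0.6]
width: 3.8
```

Run:
```python
from h import *
d=snap('wrist','w3')
print(st()['width'],delta([634.5,-239.5,230],[-1.5708,0,-1.67]))
a=cv2.imread('pics/w3.png')
cv2.imwrite('pics/c5.png',cv2.resize(a[0:300,160:480],None,fx=2,fy=2))
```

```text
3.7256999886461353 (array([-0.034,  0.129,  4.48 ]), array([ 0.078,  0.403, -0.033]))
```

View pics/c5.png

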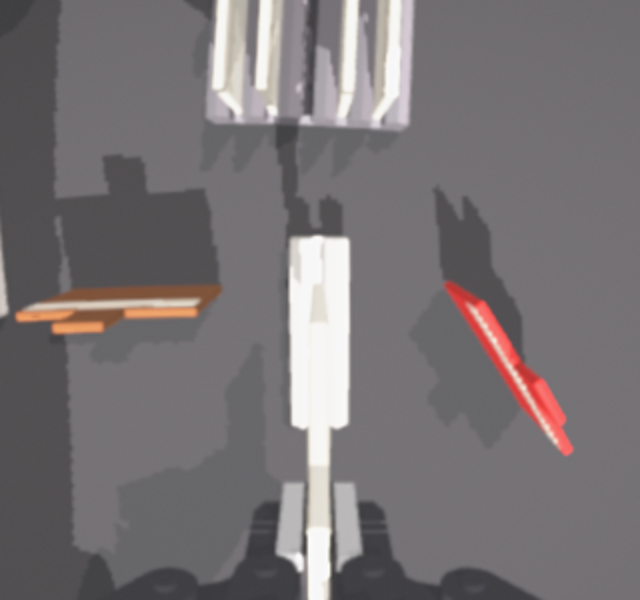

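Run:
```python
from h import *
w=load('w3')
W=lambda u,v,z: onz(w,160+u/2,v/2,z,True)[:2].round(1)
print('rack',W(208,122,36),W(408,129,36),'slot',W(306,122,30),W(313,10,30),'fixed panel near top',W(222,88,92),W(262,88,92),W(346,90,92),W(390,90,92))
print('held panel far top corner',W(319,285,92+142),'foot far',W(316,320,8+142))
```

```text
rack [ 584.5 -178.7] [ 572.7 -288. ] slot [ 580.1 -232.4] [ 646.7 -240.6] fixed panel near top [ 591.9 -195.6] [ 589.9 -214.1] [ 586.1 -252.3] [ 585.4 -272.5]
held panel far top corner [ 514.  -235.2] foot far [ 489.5 -232.5]
```

>>> apply_moves:
  commands:
    - [[0, 0, 0.8, 0.08, 0.4, 0], [0, 0, 0.8, 0, 0, 0], [0, 0, 0.8, 0, 0, 0], [0, 0, 0.8, 0, 0, 0], [0, 0, 0.7, 0, 0, 0], [0, 0, 0.3, 0, 0, 0], [0, 0, 0, 0, 0, 0]]
  claw: 0

```text
clock: 4.42
eef_pos: [621.1, -243.4, 223.7]
tool_rot: [-1.588, 0.008, -1.675]
force: [-0.2, -0.0, -0.8]
width: 3.9
```

Run:
```python
from h import *
d=snap('wrist','w4')
print(delta([636,-239.5,150],[-1.5708,0,-1.67]))
a=cv2.imread('pics/w4.png')
cv2.imwrite('pics/c6.png',cv2.resize(a[60:360,160:480],None,fx=2,fy=2))
```

```text
(array([-0.115,  1.825,  0.438]), array([ 0.228, -0.054, -0.1  ]))
```

View pics/c6.png

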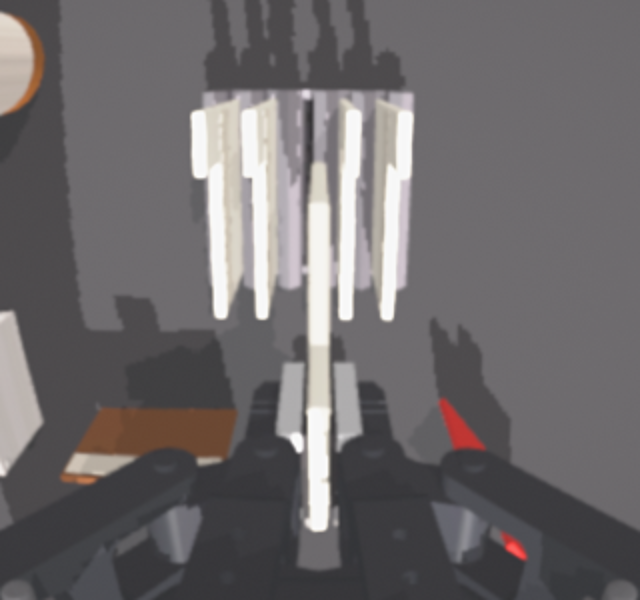

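Run:
```python
from h import *
w=load('w4')
W=lambda u,v,z: onz(w,160+u/2,60+v/2,z,True)[:2].round(1)
print('near ends',W(221,317,92),W(262,317,92),W(346,318,92),W(387,318,92))
print('tab ends',W(200,112,126),W(250,112,126),W(353,112,126),W(405,112,126),'near tab',W(200,176,126),W(250,176,126),W(353,176,126),W(405,176,126))
print('back',W(203,95,36),W(412,95,36),'slot back',W(307,97,30))
print('held far foot',W(320,166,8+128),'far top',W(320,205,92+128),'tabfar top',W(319,408,254),st()['eef_pos'])
```

```text
near ends [ 591.9 -193.4] [ 589.9 -213.3] [ 585.4 -253.2] [ 583.3 -272.8]
tab ends [ 690.7 -205.1] [ 688.1 -224.6] [ 683.8 -263.9] [ 682.1 -283.9] near tab [ 665.5 -201.6] [ 663.1 -221.4] [ 658.8 -261.5] [ 656.9 -281.9]
back [ 696.2 -189.6] [ 684.3 -299.7] slot back [ 688.1 -244.2]
held far foot [ 665.5 -249.3] far top [ 668.6 -250. ] tabfar top [ 633.3 -246.3] [ 619.48827732 -243.04823382  223.27967249]
```

Run:
```python
from h import *
print(delta([637,-237.5,165],[-1.5708,0,-1.682]))
```

```text
(array([-0.171,  1.45 ,  0.45 ]), array([ 0.228,  0.083, -0.098]))
```

>>> apply_moves:
  commands:
    - [[-0.2, 0.1, 0.5, 0.25, 0.1, -0.1], [-0.05, 0.5, 0, 0, 0, 0], [0, 0.5, 0, 0, 0, 0], [0, 0, 0, 0, 0, 0]]
  claw: 0

```text
clock: 4.8
eef_pos: [634.4, -235.2, 173.6]
tool_rot: [-1.578, 0.0, -1.687]
force: [-0.8, 0.2, -2.2]
width: 4.1
```

Run:
```python
from h import *
print(delta([637,-237.5,135],[-1.5708,0,-1.682]))
```

```text
(array([0.048, 0.965, 0.079]), array([ 0.08 , -0.053, -0.001]))
```

>>> apply_moves:
  commands:
    - [[0.05, 0.5, 0.08, 0.08, -0.05, 0], [0, 0.45, 0, 0, 0, 0], [0, 0, 0, 0, 0, 0], [0, 0, 0, 0, 0, 0]]
  claw: 0

```text
clock: 5.13
eef_pos: [631.4, -238.3, 134.7]
tool_rot: [-1.578, 0.0, -1.685]
force: [0.1, 0.2, -0.3]
width: 4.1
```

Run:
```python
from h import *
print(st()['force'],delta([637,-237.5,97],[-1.5708,0,-1.682]))
```

```text
[ 0.05172381  0.16464676 -0.26323463] (array([-0.037,  0.942,  0.144]), array([ 0.08 , -0.029, -0.003]))
```

>>> apply_moves:
  commands:
    - [[-0.03, 0, 0.2, 0.08, 0, 0], [0, 0.3, 0.03, 0, 0, 0], [0, 0.25, 0.03, 0, 0, 0], [0, 0, 0, 0, 0, 0]]
  claw: 0

```text
clock: 5.47
eef_pos: [644.6, -238.9, 116.9]
tool_rot: [-1.564, -0.0, -1.685]
force: [-0.2, 0.3, -0.6]
width: 3.6
```

Run:
```python
from h import *
print(st()['force'],delta([637,-237.5,96.5],[-1.5708,0,-1.682]))
```

```text
[-0.19274283  0.30621373 -0.60986042] (array([-0.014,  0.509, -0.197]), array([-0.084, -0.039,  0.001]))
```

>>> apply_moves:
  commands:
    - [[0, 0.05, -0.14, -0.05, 0, 0], [0, 0.15, -0.02, 0, 0, 0], [0, 0.15, 0, 0, 0, 0], [0, 0, 0, 0, 0, 0]]
  claw: 0

```text
clock: 5.8
eef_pos: [637.9, -238.0, 101.3]
tool_rot: [-1.568, -0.0, -1.685]
force: [0.3, 0.6, -0.9]
width: 4.2
```

Run:
```python
from h import *
print(st()['force'],delta([637,-237.5,96.5],[-1.5708,0,-1.682]))
```

```text
[ 0.34675548  0.55250167 -0.86431326] (array([-0.011,  0.12 , -0.023]), array([-0.032, -0.032,  0.004]))
```

>>> apply_moves:
  commands:
    - [[0, 0.12, -0.02, -0.03, 0, 0], [0, 0.07, 0, 0, 0, 0], [0, 0.05, 0, 0, 0, 0], [0, 0, 0, 0, 0, 0]]
  claw: 0

```text
clock: 6.13
eef_pos: [637.5, -238.2, 96.8]
tool_rot: [-1.569, -0.0, -1.685]
force: [0.1, 0.5, -1.5]
width: 4.2
```

>>> apply_moves:
  commands:
    - [[0, 0.07, 0, 0, 0, 0], [0, 0.05, 0, 0, 0, 0]]
  claw: 0

```text
clock: 6.3
eef_pos: [637.9, -238.4, 96.1]
tool_rot: [-1.568, -0.0, -1.685]
force: [-4.8, 2.9, 15.9]
width: 4.1
```

>>> apply_moves:
  commands:
    - [[0, 0, 0, 0, 0, 0], [0, 0, 0, 0, 0, 0], [0, 0, 0, 0, 0, 0], [0, 0, 0, 0, 0, 0]]
  claw: 18

```text
clock: 6.63
eef_pos: [638.3, -239.5, 96.1]
tool_rot: [-1.566, -0.002, -1.686]
force: [-0.2, 0.7, -0.5]
width: 18.1
```

>>> apply_moves:
  commands:
    - [[0, -0.4, 0, 0, 0, 0], [0, -0.9, 0, 0, 0, 0], [0, -0.9, 0, 0, 0, 0], [0, -0.9, 0, 0, 0, 0], [0, -0.5, 0, 0, 0, 0], [0, 0, 0, 0, 0, 0]]
  claw: 0

```text
clock: 7.13
eef_pos: [634.6, -238.9, 237.8]
tool_rot: [-1.58, 0.0, -1.686]
force: [0.6, -1.6, -1.5]
width: 3.1
```

Run:
```python
from h import *
from scipy.optimize import least_squares
w=load('w1');t=load('top0');s=load('scene0')
c1=lambda u,v:(205+u/2.85,135+v/2.85); c2=lambda u,v:(155+u/2.66,145+v/2.66); c3=lambda u,v:((u-300)/2.6,55+v/2.6)
def cap(p):
    x,y,ps,th=p; ex=np.array([np.cos(ps),np.sin(ps),0]);ez=np.array([0,0,1.])
    H=np.array([x,y,100])+35*ex
    er=-np.cos(th)*ex+np.sin(th)*ez; n=np.sin(th)*ex+np.cos(th)*ez; ey=np.cross(ez,ex)
    return H,er,n,ey
def res(p):
    H,er,n,ey=cap(p); te=H+102*er+5*n; dc=H+35*er+5*n
    dL=dc+33*ey; dR=dc-33*ey
    r=[proj(s,te)-c2(425,35),proj(s,dc)-c2(422,108),proj(w,te,True)-c3(508,112),proj(w,dc,True)-c3(601,72),
       proj(t,te)-c1(328,186),proj(t,[p[0],p[1],100])-c1(350,235),proj(w,[p[0],p[1],100],True)-c3(630,120),
       proj(w,dL,True)-c3(545,80),proj(w,dR,True)-c3(660,62),proj(t,dR)-c1(393,207)]
    return np.concatenate(r)
for ps0 in(-.4,0,.4):
    f=least_squares(res,[529,18,ps0,1.6],loss='soft_l1')
    print(f.x.round(3),f.cost.round(1),res(f.x).round(1))
H,er,n,ey=cap(f.x);print(H,'tab',H+87*er+5*n)
s=st();print(s['eef_pos'],s['tool_rot'])
```

```text
[ 5.2807e+02  1.6098e+01 -1.2300e-01  1.2910e+00] 29.9 [-1.4 -1.   0.7 -0.6 -0.5 -0.  -2.6 -1.6  9.8  5.2  1.7 -0.2  0.8  2.1
  0.5 -3.  -5.   0.8 -0.  -4.2]
[ 5.2807e+02  1.6098e+01 -1.2300e-01  1.2910e+00] 29.9 [-1.4 -1.   0.7 -0.6 -0.5 -0.  -2.6 -1.6  9.8  5.2  1.7 -0.2  0.8  2.1
  0.5 -3.  -5.   0.8 -0.  -4.2]
[ 5.2807e+02  1.6098e+01 -1.2300e-01  1.2910e+00] 29.9 [-1.4 -1.   0.7 -0.6 -0.5 -0.  -2.6 -1.6  9.8  5.2  1.7 -0.2  0.8  2.1
  0.5 -3.  -5.   0.8 -0.  -4.2]
[562.8077385   11.81784566 100.        ] tab [543.71356642  14.17033265 184.99340208]
[ 634.63907993 -238.87787001  237.774149  ] [-1.58000330e+00  1.63168531e-04 -1.68626667e+00]
```

>>> apply_moves:
  commands:
    - [[-0.8, -0.5, -0.5, 0, 0, 0], [-0.8, -0.5, -0.5, 0, 0, 0], [-0.8, -0.5, -0.4, 0, 0, 0], [-0.8, -0.5, -0.4, 0, 0, 0], [-0.6, -0.3, -0.2, 0, 0, 0], [0, 0, 0, 0, 0, 0]]

```text
clock: 7.63
eef_pos: [568.7, -76.5, 321.5]
tool_rot: [-1.594, -0.001, -1.693]
force: [0.1, 0.7, -1.6]
width: 2.9
```

Run:
```python
from h import *
d=snap('wrist','w5')
print([proj(d,P,True).round() for P in ([529,17,100],[544,14,185],[637,-239,92])],st()['eef_pos'])
a=cv2.imread('pics/w5.png')
cv2.imwrite('pics/c7.png',cv2.resize(a[0:260,60:460],None,fx=2,fy=2))
```

```text
[array([248., 202.]), array([231., 217.]), array([441.,  94.])] [568.35989825 -79.09486989 320.40108178]
```

View pics/c7.png

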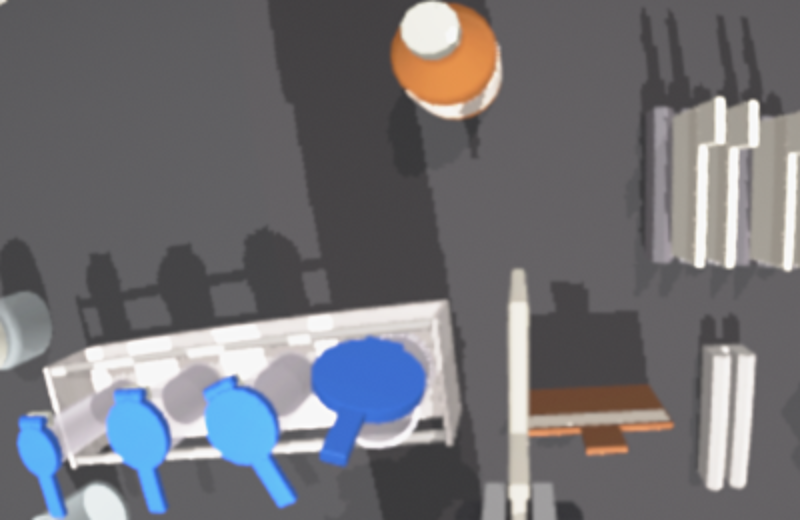

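Run:
```python
from h import *
from scipy.optimize import least_squares
w=load('w1');t=load('top0');s=load('scene0');w5=load('w5')
c1=lambda u,v:(205+u/2.85,135+v/2.85); c2=lambda u,v:(155+u/2.66,145+v/2.66); c3=lambda u,v:((u-300)/2.6,55+v/2.6)
c7=lambda u,v:(60+u/2,v/2)
def cap(p):
    x,y,ps,th=p; ex=np.array([np.cos(ps),np.sin(ps),0]);ez=np.array([0,0,1.])
    H=np.array([x,y,100])+35*ex
    er=-np.cos(th)*ex+np.sin(th)*ez; n=np.sin(th)*ex+np.cos(th)*ez; ey=np.cross(ez,ex)
    return H,er,n,ey
def res(p):
    H,er,n,ey=cap(p); te=H+102*er+5*n; dc=H+35*er+5*n
    dL=dc+33*ey; dR=dc-33*ey
    r=[proj(s,te)-c2(425,35),proj(s,dc)-c2(422,108),proj(w,te,True)-c3(510,112),proj(w,dc,True)-c3(601,72),
       proj(t,[p[0],p[1],100])-c1(350,235),proj(w,[p[0],p[1],100],True)-c3(630,120),
       proj(w5,te,True)-c7(336,462),proj(w5,dc,True)-c7(368,379),proj(w5,[p[0],p[1],100],True)-c7(387,418)]
    return np.concatenate(r)
f=least_squares(res,[529,18,-.2,1.6],loss='soft_l1')
print(f.x.round(3),f.cost.round(1),res(f.x).round(1))
H,er,n,ey=cap(f.x);print(H,'tab',H+87*er+5*n)
X=lambda u,v,z: onz(w5,*c7(u,v),z,True)[:2].round(1)
for n,a in dict(m2=(242,425,125),m2t=(286,500,125),m1=(138,432,125),m1t=(155,512,125),tall=(40,450,145),tallt=(59,513,145)).items(): print(n,X(*a))
print('held far top',X(518,322,300),'d',delta([637,-237.5,240],[-1.5708,0,-1.682]))
```

```text
[ 5.27257e+02  1.66860e+01 -2.54000e-01  1.28100e+00] 16.5 [-1.8 -1.3 -0.8 -0.9 -0.6  1.7 -0.6 -0.6  1.5  0.1  0.5  2.7  0.3 -2.4
 -0.1  0.2 -4.6 -5.4]
[561.13498003   7.8964122  100.        ] tab [541.66797831  12.94697184 184.79108262]
m2 [534.6 101.2]
m2t [479.9  85.2]
m1 [538.5 185.3]
m1t [477.3 194.8]
tall [540.8 268.7]
tallt [490.2 274.1]
held far top [613.  -83.2] d (array([3.711, 1.969, 2.24 ]), array([ 0.279, -0.144,  0.037]))
```

>>> apply_moves:
  commands:
    - [[0.7, 0.2, 0.6, 0.2, -0.1, 0], [0.9, 0.3, 0.6, 0, 0, 0], [0.9, 0.4, 0.5, 0, 0, 0], [0.8, 0.4, 0.3, 0, 0, 0], [0.3, 0.4, 0.1, 0, 0, 0], [0, 0, 0, 0, 0, 0], [0, 0, 0, 0, 0, 0]]
  claw: 0

```text
clock: 8.27
eef_pos: [633.1, -241.5, 236.1]
tool_rot: [-1.59, -0.006, -1.683]
force: [-0.1, 0.1, -0.9]
width: 2.8
```

Run:
```python
from h import *
d=snap('wrist','w6')
print(st()['width'],delta([637,-237.5,240],[-1.5708,0,-1.682]))
a=cv2.imread('pics/w6.png')
cv2.imwrite('pics/c8.png',cv2.resize(a[60:360,160:480],None,fx=2,fy=2))
```

```text
2.959128957511424 (array([-0.105, -0.11 ,  0.104]), array([ 0.242, -0.015,  0.073]))
```

View pics/c8.png

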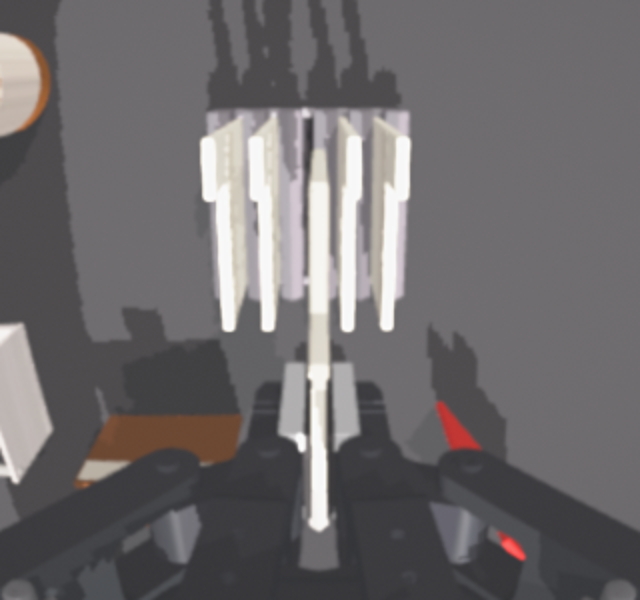

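Run:
```python
from h import *
for nm,pts in (('w4',((320,166,50),(320,205,50),(319,408,13))),('w6',((318,150,50),(318,185,50),(318,376,13)))):
    w=load(nm); 
    for u,v,off in pts:
        o,r=ray(w,160+u/2,60+v/2,True)
        tx={'w4':619.5,'w6':633}[nm]; tz={'w4':223.3,'w6':236}[nm]
        k=(tx+off*.994-o[0])/r[0]; print(nm,off,(o+r*k).round(1),'z rel tcp',(o+r*k)[2]-tz)
```

```text
w4 50 [ 669.2 -249.8  160.7] z rel tcp -62.61603107038155
w4 50 [ 669.2 -250.1  222.9] z rel tcp -0.4439519076690601
w4 13 [ 632.4 -246.2  252.5] z rel tcp 29.165110403475467
w6 50 [ 682.7 -248.9  144.1] z rel tcp -91.93728223851514
w6 50 [ 682.7 -248.4  217.6] z rel tcp -18.408453328179576
w6 13 [ 645.9 -244.   253.1] z rel tcp 17.119842761263868
```

>>> apply_moves:
  commands:
    - [[-0.1, 0.1, 0.1, 0.24, 0, 0.05], [0, 0.7, 0, 0, 0, 0], [0, 0.7, 0, 0, 0, 0], [0, 0, 0, 0, 0, 0], [0, 0, 0, 0, 0, 0]]
  claw: 0

```text
clock: 8.73
eef_pos: [638.9, -232.6, 177.6]
tool_rot: [-1.565, 0.0, -1.678]
force: [1.0, 0.2, -0.4]
width: 2.8
```

Run:
```python
from h import *
print(delta([637,-238,152],[-1.5708,0,-1.684]))
```

```text
(array([ 0.14 ,  0.641, -0.036]), array([-0.066,  0.068, -0.006]))
```

>>> apply_moves:
  commands:
    - [[0.14, 0, -0.02, -0.06, 0.05, 0], [0, 0.35, 0, 0, 0, 0], [0, 0.25, 0, 0, 0, 0], [0, 0, 0, 0, 0, 0], [0, 0, 0, 0, 0, 0]]
  claw: 0

```text
clock: 9.15
eef_pos: [641.8, -237.6, 161.4]
tool_rot: [-1.56, -0.001, -1.679]
force: [-0.1, 0.3, -1.4]
width: 3.4
```

Run:
```python
from h import *
print(delta([637,-238,130],[-1.5708,0,-1.684]))
```

```text
(array([ 0.021,  0.783, -0.126]), array([-0.12 ,  0.055,  0.013]))
```

>>> apply_moves:
  commands:
    - [[0.02, 0.1, -0.1, -0.1, 0.05, 0], [0, 0.3, 0, 0, 0, 0], [0, 0.3, 0, 0, 0, 0], [0, 0, 0, 0, 0, 0]]
  claw: 0

```text
clock: 9.48
eef_pos: [639.6, -238.8, 134.7]
tool_rot: [-1.564, -0.002, -1.684]
force: [0.6, 0.3, -1.2]
width: 3.1
```

Run:
```python
from h import *
print(delta([637,-238,110],[-1.5708,0,-1.684]))
```

```text
(array([-0.014,  0.617, -0.072]), array([-0.08 , -0.002,  0.026]))
```

Foot is just entering the lead-in; descend gently, watching the force.

>>> apply_moves:
  commands:
    - [[0, 0.2, -0.06, -0.06, 0, 0.02], [0, 0.2, 0, 0, 0, 0], [0, 0, 0, 0, 0, 0]]
  claw: 0

```text
clock: 9.73
eef_pos: [636.5, -237.9, 115.9]
tool_rot: [-1.572, 0.001, -1.684]
force: [-0.4, 0.5, -2.1]
width: 2.8
```

>>> apply_moves:
  commands:
    - [[0, 0.12, 0, 0, 0, 0], [0, 0.06, 0, 0, 0, 0]]
  claw: 0

```text
clock: 9.9
eef_pos: [637.8, -238.8, 112.8]
tool_rot: [-1.568, -0.0, -1.684]
force: [-8.4, 4.5, 24.0]
width: 3.0
```

>>> apply_moves:
  commands:
    - [[0, 0, 0, 0, 0, 0], [0, 0, 0, 0, 0, 0], [0, 0, 0, 0, 0, 0], [0, 0, 0, 0, 0, 0]]
  claw: 20

```text
clock: 10.23
eef_pos: [638.8, -239.8, 114.6]
tool_rot: [-1.565, -0.002, -1.684]
force: [1.3, -0.2, 0.7]
width: 19.7
```

>>> apply_moves:
  commands:
    - [[0, -0.3, 0, 0, 0, 0], [0, -0.8, 0, 0, 0, 0], [0, -0.9, 0, 0, 0, 0], [0, -0.9, 0, 0, 0, 0], [0, -0.5, 0, 0, 0, 0], [0, 0, 0, 0, 0, 0]]
  claw: 20

```text
clock: 10.73
eef_pos: [636.7, -239.3, 256.0]
tool_rot: [-1.571, -0.001, -1.685]
force: [0.3, 0.5, 0.8]
width: 19.9
```

Run:
```python
from h import *
d=snap('wrist','w7')
# expected plate outline if seated: project and compare brightness
import math
c=np.array([637,-238.8,0]);ex=np.array([math.cos(-.113),math.sin(-.113),0])
P=lambda a,z:(c+a*ex+[0,0,z])
for a,z in((-50,92),(50,92),(-13,126),(13,126),(-13,92),(13,92)): print(a,z,proj(d,P(a,z),True).round(1))
im=cv2.cvtColor(d['image'],cv2.COLOR_RGB2GRAY)
print('row scan z126',im[int(proj(d,P(0,126),True)[1]),300:345].tolist())
for z in(92,):
  for a in(-60,-54,-52,-50,-48,-46,-44,-40,-30,-20,20,30,40,44,46,48,50,52,54,58):
    u,v=proj(d,P(a,z),True).round().astype(int); print(a,im[v,u-6:u+7].tolist())
print(delta([585,0,240],[-1.5708,0,-1.82]))
```

```text
-50 92 [317.3 223.3]
50 92 [316.9 128.9]
-13 126 [317.  200.3]
13 126 [316.9 173. ]
-13 92 [317.1 190.1]
13 92 [317.  165.4]
row scan z126 [249, 226, 202, 185, 166, 159, 158, 159, 162, 168, 173, 172, 159, 134, 148, 249, 249, 248, 247, 248, 250, 231, 155, 157, 160, 165, 168, 152, 125, 115, 131, 153, 167, 225, 250, 248, 247, 248, 249, 244, 167, 160, 165, 157, 128]
-60 [104, 103, 91, 79, 75, 78, 87, 98, 104, 106, 107, 107, 105]
-54 [106, 107, 107, 107, 107, 106, 107, 107, 107, 107, 106, 107, 107]
-52 [107, 107, 107, 107, 106, 106, 106, 105, 105, 106, 107, 107, 107]
-50 [107, 107, 106, 106, 107, 127, 164, 176, 162, 133, 109, 105, 107]
-48 [106, 107, 106, 109, 138, 214, 253, 255, 252, 222, 138, 105, 106]
-46 [106, 107, 104, 134, 238, 252, 248, 248, 249, 254, 212, 106, 105]
-44 [107, 106, 103, 133, 240, 250, 248, 247, 248, 252, 218, 106, 104]
-40 [107, 106, 103, 134, 240, 250, 248, 247, 248, 252, 215, 101, 102]
-30 [174, 172, 173, 196, 247, 249, 247, 247, 248, 251, 229, 157, 157]
-20 [174, 173, 170, 184, 249, 249, 248, 247, 248, 250, 230, 156, 157]
20 [111, 111, 109, 125, 190, 241, 245, 246, 248, 251, 222, 157, 157]
30 [111, 109, 110, 148, 244, 250, 248, 247, 248, 251, 215, 156, 156]
40 [111, 110, 107, 140, 247, 250, 248, 247, 248, 250, 225, 172, 171]
44 [112, 109, 108, 145, 248, 250, 248, 247, 248, 250, 226, 172, 173]
46 [127, 116, 109, 144, 248, 250, 248, 247, 248, 250, 222, 172, 172]
48 [134, 122, 108, 137, 246, 250, 248, 247, 248, 250, 225, 172, 172]
50 [136, 132, 120, 138, 246, 251, 248, 248, 248, 251, 222, 172, 173]
52 [136, 135, 125, 115, 173, 242, 246, 245, 240, 219, 181, 172, 173]
54 [136, 136, 129, 114, 134, 194, 211, 212, 202, 187, 175, 172, 173]
58 [133, 133, 133, 139, 152, 158, 160, 159, 157, 160, 166, 168, 167]
(array([-5.796,  0.364, -1.953]), array([0.019, 1.55 , 0.008]))
```

>>> apply_moves:
  commands:
    - [[0, -0.1, 0, 0, 0.8, 0], [0, 0, 0, 0, 0.75, 0], [-0.9, 0, -0.2, 0, 0, 0], [-0.9, 0, -0.2, 0, 0, 0], [-0.9, 0, -0.2, 0, 0, 0], [-0.9, 0, -0.2, 0, 0, 0], [-0.9, 0, -0.1, 0, 0, 0], [0, 0, 0, 0, 0, 0]]
  claw: 0

```text
clock: 11.45
eef_pos: [641.6, -52.9, 249.3]
tool_rot: [-1.586, -0.005, -1.837]
force: [0.8, 2.0, 0.6]
width: -0.6
```

```bash
cat >> h.py <<'E'
H=np.array([561,8]);ps=-.254;EX=np.array([np.cos(ps),np.sin(ps)])
def dl(X,Z,off=0): # target in short-cap local frame; off along hinge y
    p=H+X*EX+off*np.array([-EX[1],EX[0]]); return delta([*p,Z],[-1.5708,0,-1.825])
def loc():
    e=st()['eef_pos'];r=e[:2]-H;return (r@EX).round(1),(r@[-EX[1],EX[0]]).round(1),e[2].round(1)
E
python3 -c "
from h import *
print(loc(),dl(40,240),dl(35,165),st()['qpos'].round(2))"
```

```text
(np.float64(93.3), np.float64(-38.7), np.float64(249.3)) (array([-0.953,  0.249, -1.341]), array([ 0.177, -0.14 ,  0.055])) (array([-0.961,  2.125, -1.437]), array([ 0.177, -0.14 ,  0.055])) [-0.05  0.61  0.15  1.5  -0.1   1.05 -1.71]
```

>>> apply_moves:
  commands:
    - [[-0.9, 0, -0.3, 0.17, -0.14, 0.05], [-0.1, 0.3, -0.6, 0, 0, 0], [0, 0.6, -0.4, 0, 0, 0], [0, 0.6, 0, 0, 0, 0], [0, 0.5, 0, 0, 0, 0], [0, 0, 0, 0, 0, 0]]
  claw: 0

```text
clock: 11.95
eef_pos: [596.4, -1.5, 161.2]
tool_rot: [-1.579, -0.001, -1.814]
force: [-1.6, -0.0, -0.4]
width: 0.3
```

```bash
python3 -c "
from h import *
print(loc(),dl(25,165),st()['force'])"
```

```text
(np.float64(36.7), np.float64(-0.3), np.float64(161.2)) (array([-0.01 , -0.092, -0.292]), array([0.099, 0.125, 0.014])) [-1.62989378 -0.00230461 -0.43507609]
```

>>> apply_moves:
  commands:
    - [[0, -0.1, -0.4, 0.1, 0.12, 0], [0, 0, -0.4, 0, 0, 0], [0, 0.05, -0.4, 0, 0, 0], [0, 0.15, -0.4, 0, 0, 0], [0, 0.2, -0.35, 0, 0, 0], [0, 0, 0, 0, 0, 0]]
  claw: 0

```text
clock: 12.45
eef_pos: [521.7, 16.2, 148.9]
tool_rot: [-1.566, -0.002, -1.828]
force: [-1.3, -0.6, -0.4]
width: 0.1
```

```bash
python3 -c "
from h import *
print(loc(),dl(-39,141),st()['force'])"
```

```text
(np.float64(-40.1), np.float64(-1.9), np.float64(148.9)) (array([-0.048,  0.198,  0.026]), array([-0.056, -0.03 ,  0.021])) [-1.29560072 -0.64389085 -0.42855112]
```

>>> apply_moves:
  commands:
    - [[-0.05, 0.3, -0.1, -0.05, 0, 0], [0, 0.35, -0.1, 0, 0, 0], [0, 0.3, -0.05, 0, 0, 0], [0, 0, 0, 0, 0, 0]]
  claw: 0

```text
clock: 12.78
eef_pos: [516.6, 19.7, 113.5]
tool_rot: [-1.565, -0.0, -1.829]
force: [0.3, -0.7, -0.1]
width: -0.2
```

>>> apply_moves:
  commands:
    - [[0, 0.1, 0, 0, 0, 0], [0, 0.1, 0, 0, 0, 0]]
  claw: 0

```text
clock: 12.95
eef_pos: [517.7, 19.5, 108.5]
tool_rot: [-1.566, 0.001, -1.829]
force: [-15.3, 1.6, 57.7]
width: 0.3
```

```bash
python3 -c "
from h import *
print(loc(),st()['force'])"
```

```text
(np.float64(-44.8), np.float64(0.3), np.float64(108.5)) [-15.30388429   1.57319016  57.65296377]
```

>>> apply_moves:
  commands:
    - [[0, -0.3, 0, 0, 0, 0], [0, -0.9, 0, 0, 0, 0], [0, -0.9, 0, 0, 0, 0], [0, -0.9, 0, 0, -1, 0], [0, -0.6, 0, 0, -1, 0], [-0.9, 0, 0, 0, 0, 0], [-0.9, 0, 0, 0, 0, 0], [-0.9, 0, 0, 0, 0, 0]]
  claw: 0

```text
clock: 13.62
eef_pos: [534.7, 115.1, 268.5]
tool_rot: [-1.55, -0.005, -1.67]
force: [0.7, 0.6, -0.4]
width: 0.1
```

>>> apply_moves:
  commands:
    - [[-0.9, 0, 0, 0, 0, 0], [-0.9, 0, 0, 0, 0, 0], [-0.8, 0, -0.1, 0, 0, 0], [0, 0, 0, 0, 0, 0]]
  claw: 40

```text
clock: 13.95
eef_pos: [544.3, 231.7, 272.7]
tool_rot: [-1.542, 0.004, -1.665]
force: [-0.8, 0.8, 0.1]
width: 40.0
```

Run:
```python
from h import *
d=snap('wrist','w8');im=d['image'].astype(int)
m=((im[:,:,2]>im[:,:,0]+60)&(im[:,:,2]>120)).astype(np.uint8)
n,l,stt,c=cv2.connectedComponentsWithStats(m)
print(st()['eef_pos'],st()['tool_rot'])
for z,P in((145,[541,271,145]),(125,[535,187,125]),(125,[534,102,125]),(110,[528,17,110])): print(proj(d,P,True).round())
for i in range(1,n):
    if stt[i,4]<150: continue
    v,u=np.nonzero(l==i); k=len(u)
    print(i,stt[i],c[i].round(1))
    for z in(110,125,145):
        W=np.array([onz(d,a,b,z,True)[:2] for a,b in zip(u,v)])
        q=W-W.mean(0);ev,V=np.linalg.eigh(np.cov(q.T));ax=V[:,1]*(-np.sign(V[0,1])); 
        s=q@ax;tip=W[s>s.max()-6].mean(0);print('  z',z,'mean',W.mean(0).round(1),'tip end',tip.round(1),'back',W[s<s.min()+3].mean(0).round(1),'len',np.ptp(s).round(1),'ax',ax.round(3))
```

```text
[544.93512711 227.9085312  272.76730091] [-1.54175133e+00  5.82191393e-04 -1.66799065e+00]
[276. 199.]
[364. 191.]
[445. 185.]
[504. 181.]
1 [ 477  145   49   88 2518] [499.9 182.4]
  z 110 mean [526.7  22.9] tip end [471.5  44.4] back [565.5   8.2] len 105.4 ax [-0.939  0.343]
  z 125 mean [531.1  32.7] tip end [478.7  53. ] back [567.9  18.7] len 100.2 ax [-0.939  0.343]
  z 145 mean [536.9  45.7] tip end [488.3  64.6] back [571.1  32.7] len 93.4 ax [-0.939  0.343]
2 [ 419  153   46   84 2288] [442.5 188.9]
  z 110 mean [525.3  98.1] tip end [472.4  80.4] back [560.4 110.4] len 97.7 ax [-0.945 -0.327]
  z 125 mean [529.8 104.2] tip end [479.7  87.4] back [563.1 115.9] len 92.9 ax [-0.945 -0.327]
  z 145 mean [535.7 112.3] tip end [489.1  96.8] back [566.7 123.1] len 86.6 ax [-0.945 -0.327]
3 [ 336  158   51   89 2702] [361.1 194.2]
  z 110 mean [527.8 188.6] tip end [473.3 194.2] back [564.9 186.3] len 97.0 ax [-0.998  0.064]
  z 125 mean [532.1 190.3] tip end [480.5 196. ] back [567.4 188.7] len 92.3 ax [-0.998  0.064]
  z 145 mean [537.8 192.5] tip end [489.8 197.9] back [570.5 191.2] len 86.0 ax [-0.998  0.064]
4 [ 253  173   42   81 2010] [273.7 204. ]
  z 110 mean [525.9 280.6] tip end [471.8 279.8] back [558.1 277.1] len 90.4 ax [-0.997  0.083]
  z 125 mean [530.3 277.8] tip end [479.5 277. ] back [560.9 275. ] len 86.0 ax [-0.997  0.083]
  z 145 mean [536.2 274.1] tip end [488.8 273.3] back [564.5 272. ] len 80.1 ax [-0.997  0.083]
```

```bash
python3 -c "
from h import *
print(delta([501,273,185],[-1.5708,0,-1.60]))"
```

```text
(array([-1.014,  2.159, -1.266]), array([-0.333, -0.779,  0.005]))
```

>>> apply_moves:
  commands:
    - [[-0.5, 0.3, -0.6, -0.33, -0.78, 0], [-0.5, 0.7, -0.6, 0, 0, 0], [0, 0.6, 0, 0, 0, 0], [0, 0.4, 0, 0, 0, 0], [0, 0, 0, 0, 0, 0]]
  claw: 40

```text
clock: 14.42
eef_pos: [504.7, 267.1, 193.5]
tool_rot: [-1.562, -0.001, -1.603]
force: [-0.6, -0.3, -0.5]
width: 40.1
```

Run:
```python
from h import *
d=snap('wrist','w9');im=d['image'].astype(int)
m=((im[:,:,2]>im[:,:,0]+60)&(im[:,:,2]>120)).astype(np.uint8)
n,l,stt,c=cv2.connectedComponentsWithStats(m)
print(st()['eef_pos'],proj(d,[501,273,144],True),proj(d,[540,272,145],True))
i=[j for j in range(1,n) if stt[j,4]>150]
for j in i:
    v,u=np.nonzero(l==j);W=np.array([onz(d,a,b,144.5,True)[:2] for a,b in zip(u,v)])
    if abs(W[:,1].mean()-273)>25: continue
    print(stt[j])
    for x in range(484,572,6):
        q=W[abs(W[:,0]-x)<2.5]
        if len(q): print(x,q[:,1].min().round(1),q[:,1].max().round(1))
    print(W.min(0),W.max(0))
print(delta([501,273,128],[-1.5708,0,-1.60]))
```

```text
[505.91263144 266.83418878 194.94728475] [308.68791393 225.49666787] [307.55052818 168.86195386]
[ 274  128   61  119 4399]
484 273.5 283.2
490 271.8 286.5
496 271.6 286.1
502 270.6 285.0
508 270.4 284.6
514 269.5 284.2
520 266.6 283.6
526 258.0 290.5
532 256.0 292.7
538 255.2 293.7
544 255.7 293.4
550 256.9 291.7
556 259.9 287.5
562 260.8 283.4
568 273.8 282.5
[485.87110154 255.18703229] [566.3633397  293.67783419]
(array([-0.151,  1.672, -0.147]), array([-0.128, -0.048,  0.009]))
```

>>> apply_moves:
  commands:
    - [[-0.28, 0.3, -0.1, -0.12, 0.7, 0], [-0.02, 0.45, -0.02, 0, 0, 0], [0, 0.45, 0, 0, 0, 0], [0, 0.25, 0, 0, 0, 0], [0, 0, 0, 0, 0, 0]]
  claw: 40

```text
clock: 14.88
eef_pos: [511.1, 274.8, 143.1]
tool_rot: [-1.557, 0.004, -1.678]
force: [-0.3, 0.3, -0.6]
width: 40.2
```

```bash
python3 -c "
from h import *
print(st()['force'],delta([500.5,278,128],[-1.5708,0,-1.665]))"
```

```text
[-0.34234847  0.28354243 -0.59102326] (array([-0.05 ,  0.374, -0.277]), array([-0.158, -0.154, -0.04 ]))
```

>>> apply_moves:
  commands:
    - [[-0.05, -0.05, -0.25, -0.15, -0.15, -0.04], [0, 0.25, -0.05, 0, 0, 0], [0, 0.15, 0, 0, 0, 0], [0, 0, 0, 0, 0, 0]]
  claw: 40

```text
clock: 15.22
eef_pos: [501.7, 277.5, 132.1]
tool_rot: [-1.566, 0.003, -1.667]
force: [0.4, -0.1, 0.5]
width: 39.9
```

```bash
python3 -c "
from h import *
print(st()['force'],delta([500.5,278,128],[-1.5708,0,-1.665]))"
```

```text
[ 0.35888113 -0.06543859  0.46269104] (array([-0.008,  0.103, -0.032]), array([-0.059, -0.023, -0.031]))
```

Good; close, with a touch lower first.

>>> apply_moves:
  commands:
    - [[0, 0.12, -0.03, 0, 0, 0], [0, 0, 0, 0, 0, 0]]
  claw: 40

```text
clock: 15.38
eef_pos: [500.7, 277.8, 127.4]
tool_rot: [-1.565, 0.003, -1.667]
force: [-0.2, -0.5, -0.5]
width: 40.0
```

>>> apply_moves:
  commands:
    - [[0, 0, 0, 0, 0, 0], [0, 0, 0, 0, 0, 0], [0, 0, 0, 0, 0, 0], [0, 0, 0, 0, 0, 0], [0, 0, 0, 0, 0, 0]]
  claw: 8

```text
clock: 15.8
eef_pos: [500.8, 279.3, 127.7]
tool_rot: [-1.564, 0.005, -1.666]
force: [0.1, 0.1, -1.3]
width: 12.2
```

>>> apply_moves:
  commands:
    - [[0, -0.2, 0.03, 0, 0, 0], [0, -0.2, 0.06, 0, 0, 0], [0, -0.19, 0.09, 0, 0, 0], [0, -0.17, 0.1, 0, 0, 0], [0, 0, 0, 0, 0, 0]]
  claw: 8

```text
clock: 16.22
eef_pos: [512.2, 278.2, 157.0]
tool_rot: [-1.567, 0.004, -1.666]
force: [2.6, 2.1, -6.1]
width: 12.2
```

```bash
cat >> h.py <<'E'
def tall():
    s=st();p=s['eef_pos'];ex=np.array([np.cos(-.094),np.sin(-.094)])
    X=(p[:2]-[561,272.3])@ex; Z=p[2]+12-135
    print('X,Z',X.round(1),Z.round(1),'r',np.hypot(X,Z).round(1),'phi',(np.degrees(np.arctan2(Z,-X))-4.7).round(1),s['force'].round(1),s['width'].round(1),s['tool_rot'].round(3))
    for a in(30,45,60,75,90,100,108):
        r=np.radians(a);print(a,np.round([(-61*np.cos(r)+5*np.sin(r)-X)/40,-(61*np.sin(r)+5*np.cos(r)-Z)/40],2),end=' ')
E
python3 -c "
from h import *
tall()"
```

```text
Traceback (most recent call last):
  File "h.py", line 43, in tall
    print('X,Z',X.round(1),Z.round(1),'r',np.hypot(X,Z).round(1),'phi',(np.degrees(np.arctan2(Z,-X))-4.7).round(1),s['force'].round(1),s['width'].round(1),s['tool_rot'].round(3))
                                                                                                                                       ^^^^^^^^^^^^^^^^
AttributeError: 'float' object has no attribute 'round'
```

```bash
sed -i "s/,s\['width'\].round(1)/,round(s['width'],1)/" h.py
python3 -c "
from h import *
tall()"
```

```text
X,Z -49.1 34.0 r 59.8 phi 30.0 [ 2.6  2.1 -6.1] 12.2 [-1.567  0.004 -1.666]
30 [-0.03 -0.02] 45 [ 0.24 -0.32] 60 [ 0.57 -0.53] 75 [ 0.95 -0.66] 90 [ 1.35 -0.67] 100 [ 1.62 -0.63] 108 [ 1.82 -0.56]
```

>>> apply_moves:
  commands:
    - [[0, -0.17, 0.12, 0, 0, 0], [0, -0.15, 0.13, 0, 0, 0], [0, -0.12, 0.16, 0, 0, 0], [0, -0.1, 0.17, 0, 0, 0], [0, -0.07, 0.19, 0, 0, 0], [0, 0, 0, 0, 0, 0]]
  claw: 8

```text
clock: 16.72
eef_pos: [539.2, 275.7, 179.4]
tool_rot: [-1.579, 0.0, -1.663]
force: [5.1, 1.2, -11.5]
width: 11.5
```

```bash
python3 -c "
from h import *
tall()"
```

```text
X,Z -22.0 56.4 r 60.6 phi 64.0 [  5.1   1.2 -11.5] 11.5 [-1.579  0.    -1.663]
30 [-0.71  0.54] 45 [-0.44  0.24] 60 [-0.1   0.03] 75 [ 0.28 -0.09] 90 [ 0.67 -0.11] 100 [ 0.94 -0.07] 108 [ 1.14 -0.  ]
```

>>> apply_moves:
  commands:
    - [[0, -0.05, 0.2, 0, 0, 0], [0, -0.04, 0.22, 0, 0, 0], [0, -0.02, 0.22, 0, 0, 0], [0, 0.01, 0.22, 0, 0, 0], [0, 0.04, 0.2, 0, 0, 0], [0, 0.04, 0.1, 0, 0, 0], [0, 0, 0, 0, 0, 0]]
  claw: 8

```text
clock: 17.3
eef_pos: [591.6, 268.7, 184.2]
tool_rot: [-1.576, -0.001, -1.665]
force: [-0.1, 0.7, -0.4]
width: 7.7
```

```bash
python3 -c "
from h import *
tall()"
```

```text
X,Z 30.8 61.2 r 68.5 phi 112.0 [-0.1  0.7 -0.4] 7.7 [-1.576e+00 -1.000e-03 -1.665e+00]
30 [-2.03  0.66] 45 [-1.76  0.36] 60 [-1.42  0.15] 75 [-1.04  0.02] 90 [-0.64  0.  ] 100 [-0.38  0.05] 108 [-0.18  0.12]
```

>>> apply_moves:
  commands:
    - [[0, -0.4, 0, 0, 0, 0], [0, -0.8, 0, 0, 0, 0], [0, -0.8, 0, 0, 0, 0], [0, -0.5, 0.3, 0, 0, 0], [0, 0, 0.5, 0, 0, 0], [0, 0, 0, 0, 0, 0]]
  claw: 8

```text
clock: 17.8
eef_pos: [633.4, 260.0, 294.1]
tool_rot: [-1.557, -0.002, -1.67]
force: [-0.4, -0.7, -0.5]
width: 8.1
```

```bash
cat > chk.py <<'E'
from h import *
import sys
k=sys.argv[1]
s=snap('scene','s'+k);w=snap('wrist','x'+k);t=snap('top','t'+k)
def mask(d):
    im=d['image'].astype(int);return ((im[:,:,2]>im[:,:,0]+60)&(im[:,:,2]>100)).astype(np.uint8)
ex=np.array([np.cos(-.094),np.sin(-.094),0]);ez=np.array([0,0,1.]);ey=np.cross(ez,ex);Hh=np.array([561,272.3,135])
def pts(th):
    er=-np.cos(th)*ex+np.sin(th)*ez;n=np.sin(th)*ex+np.cos(th)*ez
    o=[Hh+22*er+20*(np.cos(a)*er+np.sin(a)*ey)+h*n for a in np.linspace(0,6.28,24) for h in(0,10)]
    o2=[Hh+r*er+y*ey+h*n for r in(40,76) for y in(-7,7) for h in(1,9)]
    return o,o2
for nm,d,fi in(('scene',s,False),('wrist',w,True),('top',t,False)):
    M=mask(d);c=proj(d,Hh+[0,0,20],fi)
    yy,xx=np.mgrid[:400,:640];roi=np.hypot(xx-c[0],yy-c[1])<(45 if nm!='wrist' else 90)
    n,l,sx,cc=cv2.connectedComponentsWithStats(M);R=[]
    for deg in range(0,122,5):
        z=np.zeros((400,640),np.uint8)
        for o in pts(np.radians(deg)): cv2.fillConvexPoly(z,cv2.convexHull(np.array([proj(d,p,fi) for p in o]).round().astype(np.int32)),1)
        # component with best overlap
        best=max((( (l==i)&(z>0)).sum()/(((l==i)|(z>0)).sum()),i) for i in range(1,n)) if n>1 else (0,0)
        R.append((round(float(best[0]),2),deg,best[1]))
    print(nm,sorted(R)[::-1][:5],sx[sorted(R)[-1][2]])
E
python3 chk.py 1
```

```text
scene [(0.86, 90, 1), (0.84, 85, 1), (0.83, 95, 1), (0.77, 80, 1), (0.76, 100, 1)] [415 146  17  32 329]
wrist [(0.43, 90, 4), (0.43, 85, 4), (0.39, 80, 4), (0.38, 95, 4), (0.36, 75, 4)] [304 239  24  48 600]
top [(0.0, 120, 4), (0.0, 115, 4), (0.0, 110, 4), (0.0, 105, 4), (0.0, 100, 4)] [251 206  21  39 465]
```

>>> apply_moves:
  commands:
    - [[0, 0, -0.8, -0.1, 0, 0], [0, 0, -0.8, 0, 0, 0], [0, 0, -0.8, 0, 0, 0], [0, 0, -0.6, 0, 0, 0], [0, 0.5, 0, 0, 0, 0], [0, 0.8, 0, 0, 0, 0], [0, 0.6, 0, 0, 0, 0], [0, 0, 0, 0, 0, 0]]
  claw: 0

```text
clock: 18.62
eef_pos: [496.3, 272.5, 210.9]
tool_rot: [-1.578, -0.005, -1.662]
force: [-0.8, -0.5, -0.8]
width: -0.1
```

```bash
python3 -c "
from h import *
tall();e=np.array([np.cos(-.094),np.sin(-.094)]);p=np.array([561,272.3])-35*e;print(delta([*p,176],[-1.5708,0,-1.665]))"
```

```text
X,Z -64.4 87.9 r 109.0 phi 49.1 [-0.8 -0.5 -0.8] -0.1 [-1.578 -0.005 -1.662]
30 [0.35 1.33] 45 [0.62 1.03] 60 [0.96 0.81] 75 [1.34 0.69] 90 [1.74 0.67] 100 [2.   0.72] 108 [2.2  0.79] (array([-0.149,  0.867,  0.742]), array([0.079, 0.03 , 0.062]))
```

>>> apply_moves:
  commands:
    - [[-0.15, 0.5, 0.2, 0.08, 0, 0.06], [0, 0.45, 0.2, 0, 0, 0], [0, 0, 0.3, 0, 0, 0], [0, 0, 0.3, 0, 0, 0], [0, 0, 0, 0, 0, 0]]
  claw: 0

```text
clock: 19.03
eef_pos: [534.5, 275.5, 172.7]
tool_rot: [-1.574, -0.002, -1.658]
force: [0.3, -0.4, 0.0]
width: -0.7
```

```bash
python3 -c "
from h import *
tall();print(st()['eef_pos'])"
```

```text
X,Z -26.7 49.7 r 56.4 phi 57.1 [ 0.3 -0.4  0. ] -0.7 [-1.574 -0.002 -1.658]
30 [-0.59  0.37] 45 [-0.32  0.08] 60 [ 0.01 -0.14] 75 [ 0.39 -0.26] 90 [ 0.79 -0.28] 100 [ 1.05 -0.24] 108 [ 1.26 -0.17] [534.50155532 275.50208727 172.73487145]
```

Push 28 mm further in +X, small rows.

>>> apply_moves:
  commands:
    - [[0, 0, 0.2, 0, 0, 0], [0, 0, 0.2, 0, 0, 0], [0, 0, 0.17, 0, 0, 0], [0, 0, 0.1, 0, 0, 0], [0, 0, 0, 0, 0, 0]]
  claw: 0

```text
clock: 19.45
eef_pos: [559.4, 273.8, 174.2]
tool_rot: [-1.58, -0.002, -1.657]
force: [-0.9, -0.2, 0.6]
width: -0.0
```

```bash
python3 -c "
from h import *
tall()"
```

```text
X,Z -1.7 51.2 r 51.3 phi 83.4 [-0.9 -0.2  0.6] -0.0 [-1.58  -0.002 -1.657]
30 [-1.22  0.41] 45 [-0.95  0.11] 60 [-0.61 -0.1 ] 75 [-0.23 -0.22] 90 [ 0.17 -0.24] 100 [ 0.43 -0.2 ] 108 [ 0.63 -0.13]
```

>>> apply_moves:
  commands:
    - [[0, 0, -0.5, 0, 0, 0], [0, -0.3, -0.8, 0, 0, 0], [0, -0.8, -0.3, 0, 0, 0], [0, -0.9, 0, 0, 0, 0], [0, -0.9, 0, 0, 0, 0], [0, -0.4, 0, 0, 0, 0], [0, 0, 0, 0, 0, 0]]
  claw: 0

```text
clock: 20.03
eef_pos: [495.6, 279.2, 312.0]
tool_rot: [-1.575, -0.002, -1.657]
force: [1.0, 0.5, 0.3]
width: 0.1
```

```bash
python3 chk.py 2
python3 - <<'E'
import cv2,numpy as np
a=cv2.imread('pics/s2.png')[130:290,150:500];b=cv2.imread('pics/x2.png')
A=cv2.resize(a,(788,360),interpolation=cv2.INTER_CUBIC);B=cv2.resize(b,(384,240))
C=np.zeros((600,790,3),np.uint8);C[:360,:788]=A;C[360:,:384]=B
t=cv2.imread('pics/t2.png')[135:275,205:485];C[360:560,388:788]=cv2.resize(t,(400,200),interpolation=cv2.INTER_CUBIC)
cv2.imwrite('pics/c9.png',C)
E
```

```text
scene [(0.87, 100, 1), (0.83, 105, 1), (0.78, 95, 1), (0.77, 110, 1), (0.71, 90, 1)] [415 150  17  28 303]
wrist [(0.79, 100, 1), (0.64, 105, 1), (0.64, 95, 1), (0.55, 110, 1), (0.48, 115, 1)] [299  88  41  28 818]
top [(0.88, 100, 2), (0.79, 105, 2), (0.79, 95, 2), (0.69, 110, 2), (0.63, 90, 2)] [217 197  17  16 189]
```

View pics/c9.png

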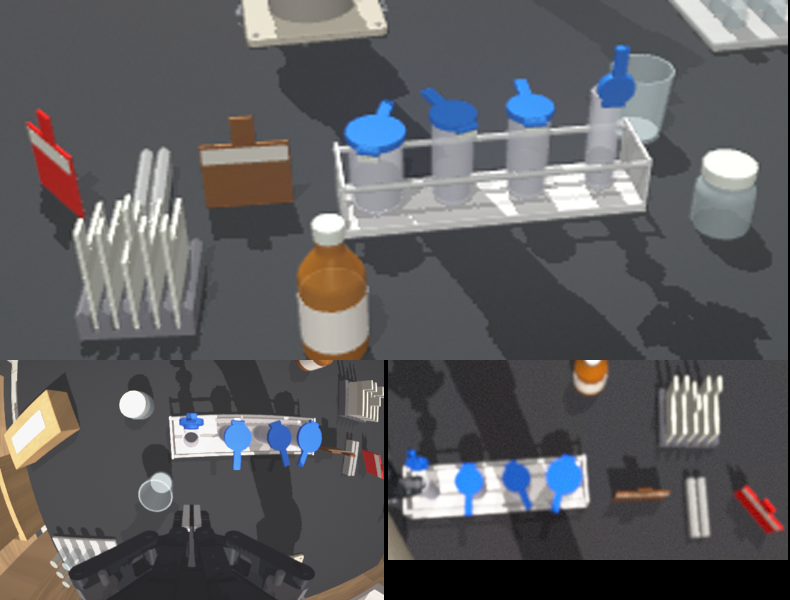

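```bash
python3 -c "
from h import *
print(finish_job())"
```

```text
the job is handed in; nothing more can be done
None
```

The job is handed in, at about 20 s on the robot's clock out of 72 s. `finish_job` gives no verdict, so what follows rests on my own measurements.

- **Plate:** it sits in the empty middle slot. The force rose when it touched the floor (about 24 N). The wrist image then put the panel within about 1–2 mm of centre lengthwise, level with the other plates.
- **Short cap:** I pushed it over and pressed it down with about 58 N. Its outline from above matched a fully shut cap.
- **Tall cap:** I opened it only after the short cap was shut. All three cameras fit it best at about 100° (1.75 rad), past the 1.4 rad needed.
- **Rest of the scene:** the last picture shows both middle caps shut and the bottle, beaker and jar in place. The arm was clear of everything, at about 310 mm.

Two things went wrong on the way, and I fixed both:

- **Plate pulled back out:** after the first insertion I closed the fingers too early, and they lifted the plate out of the slot. I put it back and released it properly.
- **Tall tab slipped:** the tab slid out of the grip at about 90°. I finished the opening with a push from the closed fingers.

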